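Switch on the hydride line in the safe order

ROBOT

A 6-joint arm with a two-finger parallel gripper is mounted at the origin on the work surface. World frame = base frame: x ahead of the robot, y to its left, z up, the work surface at z = 0. Lengths are in m, angles in rad, forces in N, time in s.
With the tool pointing down it reaches from about 0.3 to 0.95 m from the base axis. Payload 3.1 kg.
Tool frame: the origin (TCP) lies on the centre line of the jaws, within the pads' length; the fingertips stand 14 mm ahead of it and the grasp point (between the pads) lies 5 mm behind it; z points along the fingers, y is the line along which they close (so a half turn about z gives the same grasp; the last joint's range is limited). The gripper opens to 85 mm and grips with 20 to 120 N. Pads are 22 mm wide; open, the fingers measure 114 mm over their backs; the gripper's body (76 mm by 85 mm) begins 54 mm behind the grasp point. The pads swing forward as they close: fully open they stand 13 mm farther back than shut.
Start: joints at [-1.248, 0.308, 1.634, -0, 1.2, -0.07], TCP at [0.239, -0.577, 0.245] pointing down, gripper open.
Joint ranges: [-3.06, 3.06], [-0.79, 1.96], [0.05, 2.63], [-1.19, 4.34], [0.05, 2.64], [-2.94, 2.94]. Speed limits (rad/s): [2.79, 2.79, 3.14, 3.14, 3.14, 3.14].

INTERFACE

Orientations are given as a rotation vector (axis times angle).
In Python, from cell import move_pose, move_linear, move_joints, command_gripper, wait, solve_ik, read_state, get_image, IKError, finish_job gives the robot as it stands. The module is installed in compiled form; this text tells all that it offers. Calls block until the motion is done:
- move_pose(position, orientation): joint-space move of the TCP to a pose.
- move_linear(position, ori=None, speed=0.15, threshold=None): straight line of the TCP; ori=None keeps the orientation; speed is the mean speed in m/s. With threshold (N) it stops when the force on the tool has changed by that much, and returns True; else False.
- move_joints(angles): joint-space move.
- command_gripper(opening, newtons=None): opening from 0.0 (shut) to 1.0 (fully open); newtons is the grip in N (None keeps the last); returns when the fingers have stopped.
- wait(seconds).
- solve_ik(position, orientation): joint angles nearest the present ones, or None.
- read_state(): the state.
- get_image(name): name is "scene" or "top" or "wrist"; returns a dict with "image" (480x640x3 uint8, red, green, blue), "fx", "fy", "cx", "cy" (pixels), "k1" (the pictures are not rectified: a ray, as slopes to the right and down, at radius r is drawn at 1 + k1 r^2 times it, then the intrinsics apply), "R" (3x3) and "t" (3): a world point X has camera coordinates R X + t; the wrist camera has in their place "tool_from_camera" (4x4, takes a point from camera to tool coordinates, whose origin is the TCP and whose axes are the flange's). Camera axes: x right, y down, z forward; pixel columns grow to the right and rows downward; lengths in m; the calibration is good to about 2 mm. A picture is of the moment at which its call begins: read the wrist's pose just before it. There is no depth.
A pose or a line that the arm cannot do raises IKError and nothing moves.
- finish_job(): hands the job in; it is judged then, once.
The state is a dict: "t": time; "q": joint angles; "dq": joint speeds; "joint_efforts": joint torques, N m; "tool_pos": TCP position; "tool_rot": TCP orientation; "wrist_force": force on the tool from outside, world axes, zero at the start; "ft_torque": the same for the moment, N m; "width": opening from 0.0 (shut) to 1.0 (fully open); "gripper_force": force on a finger pad.
Only numpy, scipy, OpenCV 4.12 (cv2) and the standard library are available. Lean on these libraries where they do the work, as an engineer would, in place of code of your own. Each camera call takes 0.05 s, during which the arm holds its last target. There are 200 camera calls.

TASK

Bring up the hydride line in the safe order: switch on the fume extractor (round fan on top) first, then the argon controller (blue, with the flow tubes), then the peristaltic pump (orange clips), pressing the raised, white-barred end of each red rocker switch until it goes over. Use light fingertip presses only: do not lift or shove the units, leave the glassware and other things on the bench where they stand, and finish with all three switched on.

Things in the scene. Friction and masses are not known exactly. Their poses are not given: they have to be found in the camera images.
- extractor: Bench fume extractor, 2.6 kg: light-grey box 150 mm wide, x -100..+115, rear housing 134 high from x = +25, round black fan with blue blades under a wire guard on top (to 155). Loose, on feet. Origin: on the bench, mid-width, 100 behind its front; x front to back (yaw 0: front faces the robot), y left, z up. Console slopes up 10 degrees: 56 high at x = -100, 79 at x = +30
- extractor_switch (a joint): this unit's red rocker, 40 x 24 mm, rad: 0 = off (front half parallel to the console, rear half up 17 degrees), 0.3 = on (rear half parallel to it, 9 mm off it). Pivot along y at x = -62, y = +35, 72 high in the unit's frame. Over-centre spring: about 2 N on the raised end starts it, past 0.17 it snaps over and stays; then the seat gives 1 mm per 4 N
- argon: Argon controller, 2.4 kg: blue box 150 mm wide, x -100..+95, rear housing 150 high from x = +40 with two clear flow tubes, black valves (out to x = +10), round gauge; brass ports on top (to 174). Loose, on feet. Origin: on the bench, mid-width, 100 behind its front; x front to back (yaw 0: front faces the robot), y left, z up. Console slopes up 10 degrees: 56 high at x = -100, 79 at x = +30
- argon_switch (a joint): this unit's red rocker, 40 x 24 mm, rad: 0 = off (front half parallel to the console, rear half up 17 degrees), 0.3 = on (rear half parallel to it, 9 mm off it). Pivot along y at x = -62, y = +35, 72 high in the unit's frame. Over-centre spring: about 2 N on the raised end starts it, past 0.17 it snaps over and stays; then the seat gives 1 mm per 4 N
- pump: Peristaltic pump, 2.9 kg: white box 150 mm wide, x -100..+100; at the rear from x = +25 a roller head under four orange clips (top at 141) and a white motor housing. Loose, on feet. Origin: on the bench, mid-width, 100 behind its front; x front to back (yaw 0: front faces the robot), y left, z up. Console slopes up 10 degrees: 56 high at x = -100, 79 at x = +30
- pump_switch (a joint): this unit's red rocker, 40 x 24 mm, rad: 0 = off (front half parallel to the console, rear half up 17 degrees), 0.3 = on (rear half parallel to it, 9 mm off it). Pivot along y at x = -62, y = +35, 72 high in the unit's frame. Over-centre spring: about 2 N on the raised end starts it, past 0.17 it snaps over and stays; then the seat gives 1 mm per 4 N
- vial: amber glass vial, 28 across, 58 high. Origin: centre of its underside. Stands loose on the bench; to be left alone
- tube: clear sample tube with a blue cap, 34 across, 106 high. Origin: centre of its underside. Stands loose on the bench; to be left alone
- beaker: empty glass beaker, 68 across, 85 high. Origin: centre of its underside. Stands loose on the bench; to be left alone
- tipbox: yellow pipette-tip box, 80 x 115, 67 high. Origin: centre of its underside. Stands loose on the bench; to be left alone
- reagent: glass bottle with a blue cap, 80 across, 150 high. Origin: centre of its underside. Stands loose on the bench; to be left alone
- washer: white wash bottle, 72 across, red cap and bent red spout up to 198 high. Origin: centre of its underside. Stands loose on the bench; to be left alone
- rack: white rack with ten capped tubes, 70 x 180, 102 high. Origin: centre of its underside. Stands loose on the bench; to be left alone
- extractor_switch_on (a point): middle of the top edge of the rear (ON) end of the rocker, the end farther from the unit's front, with a white bar on it (the other end has a white ring). In the unit's frame it stands at x = -44, y = +35, 81 mm above the bench while off, and at x = -42, 75 mm when on; it moves with the rocker
- argon_switch_on (a point): middle of the top edge of the rear (ON) end of the rocker, the end farther from the unit's front, with a white bar on it (the other end has a white ring). In the unit's frame it stands at x = -44, y = +35, 81 mm above the bench while off, and at x = -42, 75 mm when on; it moves with the rocker
- pump_switch_on (a point): middle of the top edge of the rear (ON) end of the rocker, the end farther from the unit's front, with a white bar on it (the other end has a white ring). In the unit's frame it stands at x = -44, y = +35, 81 mm above the bench while off, and at x = -42, 75 mm when on; it moves with the rocker
Not all that is in view belongs to the job. Of the things that look like the argon, the largest one is meant.

How it is judged:
By the outcome, as a careful person would: the job done as asked, in the order asked, and still so for the second after the job is handed in, with the robot touching nothing.
It also fails if it takes over 48 s, if anything falls off the work surface, if the arm or the gripper's body presses on something with over 40 N, if the wrist force passes 120 N, or if a joint passes its speed limit or range.

## Working session

There is one attempt and no reset: what is moved stays moved. The work goes in short steps, each a Python script; the robot and the scene stay as the last script left them, time stands still between calls to the robot, and variables do not carry over. Pictures are saved under pics/ and viewed, at most 10 in all, crops included, and the job is handed in when it is done.

```bash
mkdir -p pics; python3 - <<'E'
from cell import *
import cv2,pickle
for n in("top","scene"):
    d=get_image(n);cv2.imwrite(f"pics/{n}0.png",d["image"][:,:,::-1]);pickle.dump(d,open(n+".pkl","wb"))
    print(n,d["fx"],d["k1"],d["R"],d["t"])
print(read_state())
E
```

```text
top 482.8267340546692 -0.06282245992709544 [[ 0.07835857 -0.99691366 -0.00480588]
 [-0.97438207 -0.07556641 -0.21182377]
 [ 0.21080685  0.02128097 -0.97729606]] [0.01496206 0.52869951 1.14014712]
scene 506.8208007603901 -0.14315766614659234 [[-0.78255375  0.62256642  0.00454766]
 [ 0.46500731  0.58933088 -0.66064916]
 [-0.41397806 -0.51487878 -0.75068103]] [ 0.38095558 -0.20213944  1.47401158]
{'t': 0.1, 'q': array([-1.24767254e+00,  3.08937489e-01,  1.63503979e+00, -3.54975589e-06,
        1.19972300e+00, -6.96797863e-02]), 'dq': array([ 0.00117866, -0.00053481, -0.003676  ,  0.00107593, -0.00032349,
        0.00046389]), 'joint_efforts': array([-6.02600066e-04, -4.16408050e+01, -2.77646309e+01, -1.03777661e-04,
        4.04991210e-03, -5.76822131e-06]), 'tool_pos': array([ 0.23899584, -0.57672735,  0.24415899]), 'tool_rot': array([-3.07914526e+00, -6.12649382e-01,  4.23281026e-04]), 'wrist_force': array([-0.28984952, -0.06957709, -0.08272899]), 'ft_torque': array([ 0.02701015, -0.00675835,  0.01715696]), 'gripper_force': 0.0, 'width': 1.0042324017355921}
```

View pics/top0.png

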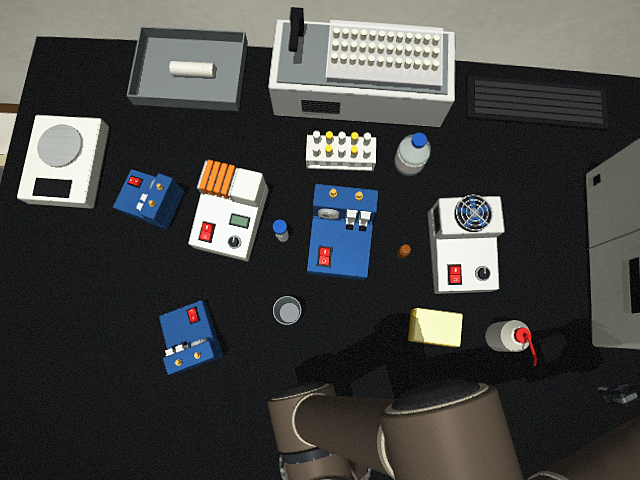

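View pics/scene0.png

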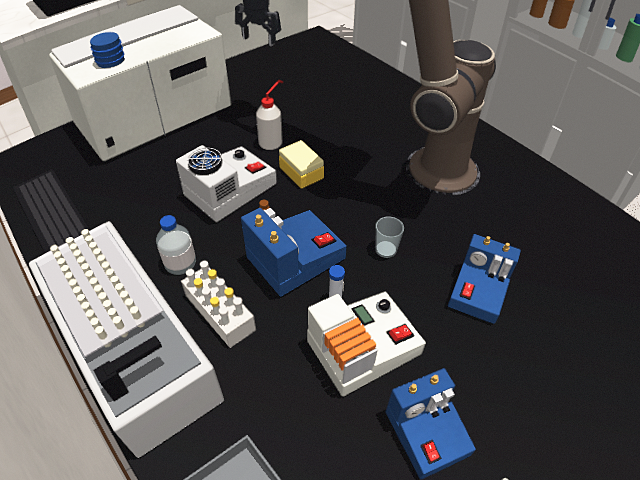

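The top view shows the rockers at about (455,274) on the extractor, (324,256) on the argon and (206,232) on the pump. The small blue units at (147,195) and (190,335) are decoys. The scene view agrees: extractor (256,167), argon (323,239), pump (400,333).

```bash
cat >h.py <<'E'
import numpy as np,cv2
def ray(d,uv):
    K=np.array([[d["fx"],0,d["cx"]],[0,d["fy"],d["cy"]],[0,0,1.]])
    p=cv2.undistortPoints(np.array([[uv]],float),K,np.array([d["k1"],0,0,0.]))[0,0]
    return -d["R"].T@d["t"], d["R"].T@np.array([p[0],p[1],1])
def onplane(d,uv,z):
    c,v=ray(d,uv); return c+v*(z-c[2])/v[2]
def tri(d1,a,d2,b):
    A=np.zeros((3,3));r=np.zeros(3);R=[ray(d1,a),ray(d2,b)]
    for c,v in R:
        v=v/np.linalg.norm(v);M=np.eye(3)-np.outer(v,v);A+=M;r+=M@c
    return np.linalg.solve(A,r)
def redblob(d,near):
    im=d["image"].astype(int)
    m=((im[...,0]>110)&(im[...,1]<90)&(im[...,2]<90)).astype(np.uint8)
    m=cv2.morphologyEx(m,cv2.MORPH_CLOSE,np.ones((3,3)))
    n,l,s,c=cv2.connectedComponentsWithStats(m)
    i=min((i for i in range(1,n) if s[i,4]>20),key=lambda i:np.hypot(*(c[i]-near)))
    k,_=cv2.findContours((l==i).astype(np.uint8),cv2.RETR_EXTERNAL,cv2.CHAIN_APPROX_NONE)
    return c[i],s[i,4],max(k,key=cv2.contourArea)
E
python3 - <<'E'
from h import *;import pickle
T=pickle.load(open("top.pkl","rb"));S=pickle.load(open("scene.pkl","rb"))
np.set_printoptions(precision=4,suppress=True)
for n,a,b in(("ext",(455,274),(256,167)),("arg",(324,256),(323,239)),("pump",(206,232),(400,333))):
    ca,sa,k=redblob(T,a);cb,sb,_=redblob(S,b)
    P=np.array([onplane(T,p[0],.076)[:2] for p in k])*1000
    r=cv2.minAreaRect(P.astype(np.float32))
    print(n,ca,sa,cb,sb,onplane(T,ca,.076),onplane(S,cb,.076),tri(T,ca,S,cb),r)
# box front corners: blue argon/white front edge, bottom-line via image pixels
for n,l,r in(("ext",(436,293),(498,291)),("arg",(307,272),(370,278)),("pump",(190,246),(248,260))):
    L=onplane(T,l,.056);R=onplane(T,r,.056);v=L-R
    print(n,L,R,np.linalg.norm(v),"yaw",np.degrees(np.arctan2(-v[0],v[1])))
E
```

```text
ext [454.8232 274.0608] 181 [254.3226 166.1398] 93 [ 0.4674 -0.276   0.076 ] [ 0.4742 -0.2731  0.076 ] [ 0.4695 -0.2788  0.0692] ((468.7718505859375, -276.47943115234375), (42.47970199584961, 24.373397827148438), 1.3267768621444702)
arg [324.0301 255.6386] 166 [323.1883 238.5714] 154 [0.4882 0.042  0.076 ] [0.4927 0.0434 0.076 ] [0.4897 0.0413 0.0717] ((487.8652648925781, 41.89243698120117), (23.396047592163086, 43.66670227050781), 88.88433837890625)
pump [205.8581 230.8903] 155 [399.7578 332.4439] 223 [0.5273 0.3367 0.076 ] [0.531  0.3373 0.076 ] [0.5286 0.3369 0.0726] ((525.9765625, 337.00634765625), (26.287437438964844, 42.00308609008789), 84.66357421875)
ext [ 0.4208 -0.2364  0.056 ] [ 0.4369 -0.3886  0.056 ] 0.15310457810713554 yaw 6.058558857941177
arg [0.4481 0.0807 0.056 ] [ 0.4452 -0.0739  0.056 ] 0.15463410732697924 yaw -1.0567954396216965
pump [0.4903 0.3768 0.056 ] [0.4665 0.2282 0.056 ] 0.1504067717296378 yaw -9.103487453000051
```

```bash
cat >>h.py <<'E'
from cell import *
from scipy.spatial.transform import Rotation as Ro
def down(yaw=0): return np.pi*np.array([np.cos(yaw/2),np.sin(yaw/2),0])
def wrist():
    s=read_state();d=get_image("wrist")
    W=np.eye(4);W[:3,:3]=Ro.from_rotvec(s["tool_rot"]).as_matrix();W[:3,3]=s["tool_pos"]
    M=np.linalg.inv(W@np.array(d["tool_from_camera"]));d["R"]=M[:3,:3];d["t"]=M[:3,3];return d
E
python3 - <<'E'
from h import *
command_gripper(0.0)
move_pose([.475,-.277,.25],down(.05))
d=wrist();cv2.imwrite("pics/w1.png",d["image"][:,:,::-1])
import pickle;pickle.dump(d,open("w1.pkl","wb"))
s=read_state();print(s["t"],s["width"],s["tool_pos"],s["wrist_force"],d["tool_from_camera"] if "tool_from_camera" in d else 0)
E
```

```text
2.3417 -0.0025583453724157827 [ 0.47471994 -0.27796521  0.25004821] [ 0.07442152  0.68042894 -0.46673628] [[-5.62700886e-04 -9.49126134e-01 -3.14895642e-01  8.04845379e-02]
 [ 9.99999834e-01 -5.73085063e-04 -5.96095332e-05 -9.72962895e-04]
 [-1.23885023e-04 -3.14895623e-01  9.49126299e-01 -1.28429148e-01]
 [ 0.00000000e+00  0.00000000e+00  0.00000000e+00  1.00000000e+00]]
```

View pics/w1.png

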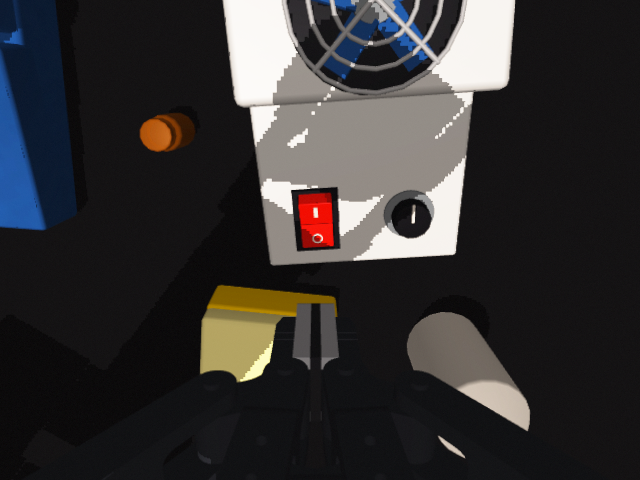

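The wrist view shows the extractor rocker, with the rear edge of the red near (315,193), the front edge near (318,247) and the console's front corners at (270,265) and (456,254). The wash bottle stands at right.

```bash
cat >>h.py <<'E'
def locate(d,guess):
    """rear-edge mid (z .081) and rocker axis yaw from the red blob nearest a world guess"""
    K=np.array([[d["fx"],0,d["cx"]],[0,d["fy"],d["cy"]],[0,0,1.]])
    uv=cv2.projectPoints(np.array([guess],float),cv2.Rodrigues(d["R"])[0],d["t"],K,np.array([d["k1"],0,0,0.]))[0][0,0]
    c,a,k=redblob(d,uv);k=k[:,0].astype(float)
    m,M=k[:,1].min(),k[:,1].max()
    q=cv2.boxPoints(cv2.minAreaRect(k.astype(np.float32)));q=q[np.argsort(q[:,1])]
    rear=onplane(d,q[:2].mean(0),.081);front=onplane(d,q[2:].mean(0),.069)
    v=rear-front;w=abs(np.linalg.norm(onplane(d,q[0],.081)-onplane(d,q[1],.081)))
    return rear,front,np.arctan2(v[1],v[0]),np.linalg.norm(v),w,c,a
E
python3 - <<'E'
from h import *;import pickle
d=pickle.load(open("w1.pkl","rb"));np.set_printoptions(precision=4,suppress=True)
print(locate(d,[.468,-.277,.076]))
L=onplane(d,(270,265),.056);R=onplane(d,(456,254),.056);print(L,R,np.linalg.norm(L-R))
v=L-R;yaw=np.arctan2(-v[0],v[1]);o=(L+R)/2
print(np.degrees(yaw),o[:2]+Ro.from_euler('z',yaw).as_matrix()[:2,:2]@[56,35]*np.array(.001) if 0 else o[:2]+Ro.from_euler('z',yaw).as_matrix()[:2,:2]@np.array([.056,.035]))
T=pickle.load(open("top.pkl","rb"))
print("washer base edge",onplane(T,(495,348),0), onplane(T,(521,334),.14), "spout",onplane(T,(535,363),.19))
E
```

```text
(array([ 0.4906, -0.2751,  0.081 ]), array([ 0.447 , -0.2797,  0.069 ]), np.float64(0.10503932525149312), np.float64(0.04551487444094495), np.float64(0.02358145982232309), array([315.9939, 219.6929]), np.int32(1651))
[ 0.4247 -0.2428  0.056 ] [ 0.4414 -0.3912  0.056 ] 0.14932321012476094
6.433749586899238 [ 0.4848 -0.2759]
washer base edge [ 0.3007 -0.4022  0.    ] [ 0.3324 -0.4114  0.14  ] spout [ 0.271  -0.4213  0.19  ]
```

```bash
cat >>h.py <<'E'
def press(x,y,yaw,name,hover=.25):
    o=down(yaw)
    move_linear([x,y,.112],o,speed=.15)
    f0=read_state()["wrist_force"]
    for z in(.094,.092,.090,.0885,.087):
        h=move_linear([x,y,z],o,speed=.03,threshold=10)
        s=read_state();print(z,h,s["tool_pos"].round(4),(s["wrist_force"]-f0).round(2))
        if h:break
    move_linear([x,y,.13],o,speed=.1)
    move_linear([x,y,hover],o,speed=.2)
    d=wrist();cv2.imwrite(f"pics/{name}.png",d["image"][:,:,::-1]);print(read_state()["t"]);return d
E
python3 - <<'E'
from h import *
move_pose([.487,-.2755,.25],down(.11))
print(locate(press(.487,-.2755,.11,"p1"),[.468,-.277,.076]))
E
```

```text
0.094 False [ 0.487  -0.2754  0.094 ] [-0.22  1.21  1.4 ]
0.092 False [ 0.4866 -0.2754  0.0917] [-0.08  0.44 -0.05]
0.09 False [ 0.4867 -0.2754  0.0897] [-0.91  0.66 -0.64]
0.0885 False [ 0.4872 -0.2756  0.0888] [-1.15  0.4   1.26]
0.087 False [ 0.4873 -0.2756  0.0877] [-1.84  0.47  5.07]
6.7917
(array([ 0.48939411, -0.27523374,  0.081     ]), array([ 0.44439761, -0.28032996,  0.069     ]), np.float64(0.11277759623449685), np.float64(0.04684715815610051), np.float64(0.02274107001555538), array([318.24116931, 238.04872107]), np.int32(1642))
```

View pics/p1.png

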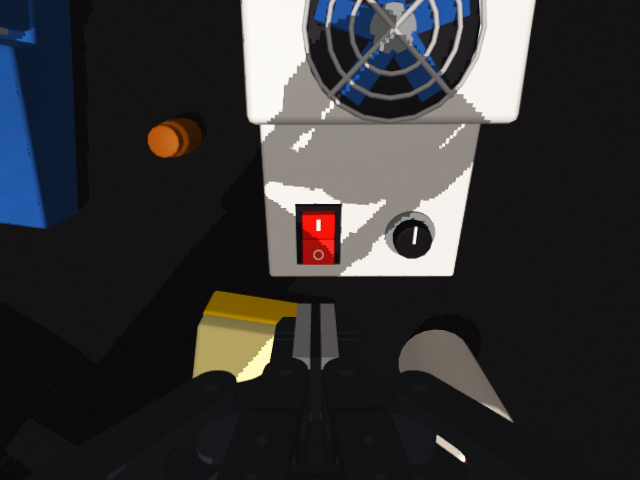

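The force dropped, then built to 5 N on the seat, and the rocker's front half now shades differently, so the extractor has gone over. Next is the argon, with a fresh measurement at the hover.

```bash
cat >>h.py <<'E'
def go(gx,gy,gyaw,name):
    move_pose([gx,gy,.25],down(gyaw));d=wrist()
    r,f,yaw,L,w,c,a=locate(d,[gx-.018,gy,.076]);m=(r+f)/2
    t=m[:2]+.0185*np.array([np.cos(yaw),np.sin(yaw)])
    print("target",t,"yaw",yaw,"len",L,"w",w,c,a)
    assert np.hypot(*(t-[gx,gy]))<.01 and abs(yaw-gyaw)<.15 and .038<L<.05 and .019<w<.028
    move_linear([*t,.25],down(yaw))
    press(*t,yaw,name)
E
python3 - <<'E'
from h import *
go(.507,.042,-.02,"p2")
E
```

```text
target [0.50815295 0.0400015 ] yaw -0.04404845075171267 len 0.04613137586004183 w 0.023132877014990345 [317.37949969 234.84685784] 1639
0.094 False [0.5082 0.04   0.094 ] [-0.04 -0.    1.06]
0.092 False [0.5077 0.04   0.0917] [ 0.05 -0.19 -0.19]
0.09 False [0.5078 0.04   0.0897] [-0.5  -0.09  0.15]
0.0885 False [0.5083 0.04   0.0887] [-1.07  0.18  3.65]
0.087 False [0.5085 0.04   0.0876] [-2.22 -0.04  7.11]
12.5
```

View pics/p2.png

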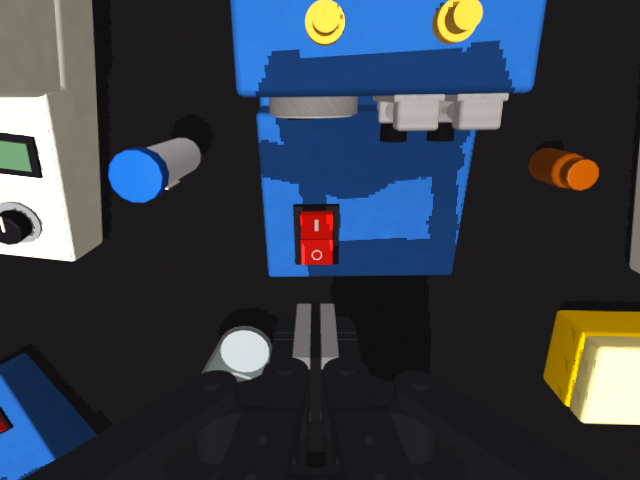

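The argon shows the same force signature, with its rocker at (317,236) over and the glassware still standing. On to the pump.

```bash
python3 - <<'E'
from h import *
go(.545,.335,-.13,"p3")
E
```

```text
target [0.54648494 0.3334119 ] yaw -0.15897680346336102 len 0.0458720734007699 w 0.02303105265101597 [315.52897657 233.9919852 ] 1622
0.094 False [0.5465 0.3333 0.094 ] [-0.47  0.39  0.8 ]
0.092 False [0.5461 0.3334 0.0917] [1.08 0.91 0.05]
0.09 False [0.5461 0.3333 0.0896] [ 0.39  0.86 -0.54]
0.0885 False [0.5466 0.3335 0.0888] [-0.88  1.    1.44]
0.087 False [0.5468 0.3335 0.0878] [-0.09 -0.58  5.23]
18.1417
```

View pics/p3.png

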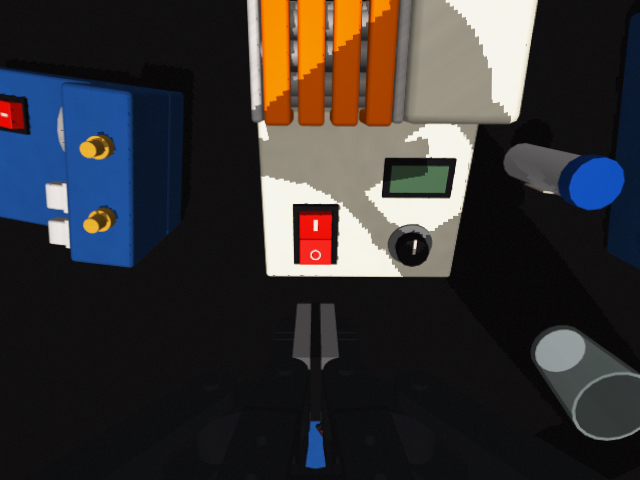

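The pump's rocker at (315,236) looks the same as the other two. I'll do one before/after check with the fixed cameras before handing in.

```bash
python3 - <<'E'
from h import *;import pickle
S=pickle.load(open("scene.pkl","rb"))["image"];T=pickle.load(open("top.pkl","rb"))["image"]
S1=get_image("scene")["image"];T1=get_image("top")["image"]
rows=[]
for A in((S,T,[(255,167),(323,239),(400,333)]),):pass
def strip(I,ps): return np.hstack([cv2.resize(I[y-18:y+18,x-25:x+25],(250,140),interpolation=cv2.INTER_CUBIC) for x,y in ps])
ps=[(255,167),(323,239),(400,333)];pt=[(455,274),(324,256),(206,232)]
cv2.imwrite("pics/cmp.png",np.vstack([strip(S,ps),strip(S1,ps),strip(T,pt),strip(T1,pt)])[:,:,::-1])
E
```

```text
(no output)
```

View pics/cmp.png

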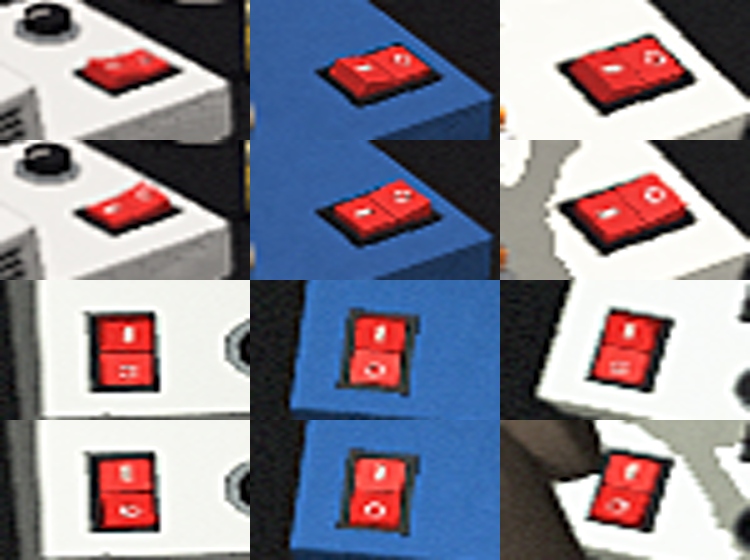

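Before and after, all three barred ends are down and the ring ends are raised. The units have not moved.

```bash
python3 -c "
from cell import *
print(finish_job())"
```

```text
the job is handed in; nothing more can be done
None
```

The extractor, argon controller and pump were switched on in that order with light presses of 5–7 N. Camera checks show all three rockers over and the units unmoved, and the job is handed in at about 18 s.

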